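# Set the sprung length gauge to a block and hold it

## Robot

A 6-joint arm with a two-finger parallel gripper is mounted at the origin on a cart in front of the work surface, level with it; the furniture and walls round the work are solid. World frame = base frame: x ahead of the robot, y to its left, z up, the work surface at z = 0. Lengths are in mm, angles in rad, forces in N, time in s.
With the tool pointing down it reaches from about 275 to 750 mm from the base axis. Payload 10.2 kg.
Tool frame: the origin (TCP) lies at the very end of the fingers, on their centre line; the grasp point (between the pads) lies 19 mm behind it; z points along the fingers, y is the direction in which the jaws open and shut (so a half turn about z gives the same grasp; the last joint's range is limited). The gripper opens to 85 mm and grips with 20 to 120 N. Pads are 22 mm wide; open, the fingers measure 114 mm over their backs; the gripper's body (76 mm by 85 mm) begins 54 mm behind the grasp point. The pads swing forward as they close: fully open they stand 13 mm farther back than shut.
Start: joints at [0.972, 0.313, 1.498, -0, 1.331, -0.223], TCP at [192.697, 488.364, 231.294] pointing down, gripper open.
Joint ranges: [-2.94, 2.94], [-0.97, 2.17], [0.19, 2.56], [-1.23, 4.37], [0.02, 3.11], [-2.88, 2.88]. Speed limits (rad/s): [2.39, 2.39, 3.01, 3.14, 3.14, 3.14].

## Interface

Orientations are given as a unit quaternion [w, x, y, z].
In Python, from rig import * gives the robot as it stands. The module is installed in compiled form; this text tells all that it offers.
- The arm moves only by the shell command python3 -m crank 'ROWS' [FORCE]. ROWS is a JSON object of lists of equal length, an entry for each row: "dp": the shift along the world's x, y, z in cm, a list of three; "delta_rot": the turn, a rotation vector about the world's x, y, z in degrees, a list of three; "claw": the closure in counts, from 0 (fully open) to 255 (shut). A call has 1 to 10 rows; each row shifts and turns the commanded pose from where the row before left it; what a row does not reach is not made up. A row lasts 1/10 s, in which the tool goes at most 50 mm and 8.59 degrees, less where a joint would pass 70% of its speed; a pose out of reach is approached as far as the arm can. A call is refused whole if a number of a shift passes 5 or a number of a turn 8.59, either way. A call with a gripper value outside its range is refused whole. The fingers move at their own pace and stop on an object; FORCE is the grip in N (left out, the last holds). Time passes only in rows, so rows that do not move let the fingers close. It gives the time, the measured TCP pose, the force and the opening at its end, in the units of the state.
- sense(): the state, without advancing time (a new reading comes with each control period).
- capture(name): name is "scene" or "top"; returns (picture, depth): 480x640x3 uint8, red, green, blue; 480x640 float32, mm along the optical axis (not along the pixel's ray), 0 where there is no reading.
- camera_model(name): a dict with "fx", "fy", "cx", "cy" (pixels), "dist_coeffs" ([k1, k2, p1, p2, k3] as OpenCV has them; the pictures are not rectified), "cam_to_world" (4x4, takes a point from camera to world coordinates). Camera axes: x right, y up, looking along -z (the intrinsics and any distortion apply to the point x, -y, -z); pixel columns grow to the right and rows downward; lengths in mm; the calibration is good to about 2 mm. A picture is of the moment at which its call begins. camera_model takes no time and is no camera call.
- finish_job(): hands the job in, once; it reports no verdict.
Trained networks look in the newest picture that a camera, given by its name, has taken for a name from the list of things; names that differ only in an ending like _2 or _b are one class to them, and where a whole thing is asked for, a point or a joint stands for the part that bears it (a point fixed in the world has none). Each returns a list of dicts, best first, with "p" (0 to 1); they miss things now and then, are a little off and sometimes report something else, mostly with a low value. They report only what shows in the picture. A call takes as long as a camera call. They do not tell look-alikes from the thing itself.
- boxes_of(camera, target): "centre" ([column, row] in pixels, amid what is visible of it).
- masks_of(camera, target): "region" (480x640 bool, what is visible of it) and "centre" ([column, row] in pixels, amid what is visible of it).
- pinpoint(camera, target): "centre" ([column, row] in pixels: a listed point, or the origin of a listed thing).
The state is a dict: "time_s": time; "joints": joint angles; "dq": joint speeds; "tau": joint torques, N m; "eef_pos": TCP position; "ee_rot": TCP orientation; "force": force on the tool from outside, world axes, zero at the start; "wrist_torque": the same for the moment, N m; "grip_width": opening from 0.0 (shut) to 1.0 (fully open).
Only numpy, scipy, OpenCV 4.12 (cv2) and the standard library are available. Lean on these libraries where they do the work, as an engineer would, in place of code of your own. Each camera call takes 0.05 s, during which the arm holds its last target.

## Task

Set the length gauge on the table to the brown block: lay the block flat in the gauge's lane between the two low guide strips, long side along the lane and one end pushed right up against the end stop, and let go of it. Then take the upright wooden grip of the sprung rod and pull the rod out until its pointer stands level with the free end of the block, and finish while still holding it there so that a workmate can lock it. Leave the other things where they are.

Things in the scene. Friction and masses are not known exactly. Their poses are not given: they have to be found in the camera images.
- gauge: Length gauge fixed to the table: aluminium bed, 6 mm thick, with a tube and telescoping rod and, beside them, a lane for the block. Origin on the table under the rod's axis; own x = direction in which the rod pulls out, z up. Bed from x -200 to +140, y -100 to +28 mm. Rod axis at y 0, z 46 mm; tube from x -205 to -48 mm, its two saddles up to 60 mm high.
- lane (a point): Middle of the lane's floor, on the bed's top: gauge x +60, y -62, z 6 mm; axes as the gauge's. The lane runs along x; two steel guide strips 6 mm wide and 5 mm high (tops 11 mm above the table) leave 54 mm between them, from gauge x -10 to +135 mm.
- pull_rod: The sprung steel rod with its grip and pointer; origin on the rod's axis (z 46 mm) in the middle of the grip, axes as the gauge's. It slides along the gauge's x from its home (origin at gauge x -30 mm) out to 150 mm further at most. Its spring pulls it home: 3 N at home, about 10 N at 140 mm, so it goes back if let go.
- pull_grip (a point): Middle of the upper part of the rod's upright dark wooden grip, where to take it, 78 mm above the table. The grip is 16 mm thick across the rod (gauge y), 24 mm along it (gauge x) and reaches from 33 to 95 mm above the table.
- pointer_tip (a point): Tip of the rod's pointer: a thin dark bar, 4 mm high, that stands out from the grip's foot across the rod towards the lane (gauge -y) to 50 mm from the rod's axis, 46 mm above the table: it passes 10 mm above the top of a block lying in the lane. It lies at the same gauge x as the rod's origin.
- end_stop: Fixed dark steel stop across the lane, 14 mm thick, 52 mm wide, its top 28 mm above the table with a brass clamp screw to 34 mm. It stands at a different place along the lane each time. Origin under the middle of the face that the block bears on, at table height; axes as the gauge's: the face looks along +x, the block lies on that side.
- block: Loose brown cork block, body 40 x 70 x 30 mm (the thin sheet under it 42 x 72), about 0.06 kg; origin at the centre of its underside, own y along its length, x across, z up. It starts flat on the table to the right of the gauge. It may be gripped across its 40 mm.
- ink_tin: Bystander: round ink tin, 70 mm across, 40 mm high, origin under its centre. Leave alone.
- paint_tube: Bystander: small paint tube lying on the table, 114 x 29 x 22 mm, origin under its centre. Leave alone.
- eraser: Bystander: small eraser, 21 x 45 x 13 mm, origin under its centre. Leave alone.
Mind the look-alikes: they are no part of the job. Several things look just like the block: the one meant starts farthest to the robot's right.

How it is judged:
By the outcome, as a careful person would: the job done as asked, in the order asked, and still so for the second after the job is handed in, while the arm keeps its last pose, push and grip.
It also fails if it takes over 48 s, if anything falls off the work surface, if the arm or the gripper's body presses on something with over 40 N, if the wrist force passes 120 N, or if a joint passes its speed limit or range.

## Working session

There is one attempt and no reset: what is moved stays moved. The work goes in short steps, Python scripts to look and compute and a shell command to move; the robot and the scene stay as the last step left them, time stands still between calls to the robot, and variables do not carry over. Pictures are saved under pics/ and viewed, and the job is handed in when it is done.

```bash
mkdir -p pics; cat > h.py <<'E'
from rig import *
import numpy as np, cv2
def ray(cam,uv):
    m=camera_model(cam);K=np.array([[m['fx'],0,m['cx']],[0,m['fy'],m['cy']],[0,0,1.]])
    p=cv2.undistortPoints(np.array([[uv]],float),K,np.array(m['dist_coeffs'],float))[0,0]
    T=np.array(m['cam_to_world']);return T[:3,3],T[:3,:3]@np.array([p[0],-p[1],-1.])
def onz(cam,uv,z):
    o,d=ray(cam,uv);return o+d*(z-o[2])/d[2]
def proj(cam,P):
    m=camera_model(cam);K=np.array([[m['fx'],0,m['cx']],[0,m['fy'],m['cy']],[0,0,1.]])
    T=np.linalg.inv(np.array(m['cam_to_world']));q=np.atleast_2d(P)@T[:3,:3].T+T[:3,3]
    q=q*[1,-1,-1]
    return cv2.projectPoints(q,np.zeros(3),np.zeros(3),K,np.array(m['dist_coeffs'],float))[0][:,0]
def cloud(cam,depth):
    m=camera_model(cam);K=np.array([[m['fx'],0,m['cx']],[0,m['fy'],m['cy']],[0,0,1.]])
    v,u=np.mgrid[:480,:640];p=cv2.undistortPoints(np.stack([u,v],-1).reshape(-1,1,2).astype(float),K,np.array(m['dist_coeffs'],float)).reshape(480,640,2)
    T=np.array(m['cam_to_world']);c=np.stack([p[...,0]*depth,-p[...,1]*depth,-depth],-1)
    return c@T[:3,:3].T+T[:3,3]
E
python3 - <<'E'
from h import *
s=sense();print(s)
for c in('scene','top'):
    im,d=capture(c);cv2.imwrite(f'pics/{c}0.png',im[...,::-1]);np.save(c+'0.npy',d)
    for t in('block','gauge','lane','pull_grip','pointer_tip','end_stop'):
        print(c,t,[(np.round(r['centre'],1).tolist(),round(r['p'],2)) for r in pinpoint(c,t)])
E
```

```text
{'time_s': 0.0, 'joints': array([ 9.71550392e-01,  3.13445815e-01,  1.49843701e+00, -9.79457396e-06,
        1.33100470e+00, -2.23394336e-01]), 'dq': array([ 6.59965803e-05,  4.81608037e-04, -2.15586336e-04, -5.34385226e-04,
        7.05317153e-04, -1.37853148e-03]), 'tau': array([-7.70548522e-04, -4.12268722e+01, -2.59743726e+01, -2.44229177e-04,
        4.14613154e-03, -3.59356841e-05]), 'eef_pos': array([192.57022196, 488.12914755, 230.73724845]), 'ee_rot': array([-2.54497894e-04,  1.86820432e-01,  9.82393866e-01, -5.95337349e-04]), 'force': array([0.5464906 , 0.85628911, 0.18502842]), 'wrist_torque': array([ 0.01142114, -0.00516205,  0.00833684]), 'grip_width': 0.9999943865795738}
scene block [([389.6, 318.9], 0.65), ([194.2, 256.1], 0.57)]
scene gauge [([307.7, 236.5], 0.77)]
scene lane []
scene pull_grip [([300.0, 192.1], 0.63)]
scene pointer_tip [([276.2, 218.7], 0.63), ([300.4, 261.4], 0.25)]
scene end_stop [([290.9, 253.4], 0.75)]
top block [([384.2, 241.3], 0.96)]
top gauge [([245.6, 215.8], 0.77)]
top lane [([277.2, 247.9], 0.71)]
top pull_grip [([226.5, 211.4], 0.8)]
top pointer_tip [([226.4, 239.5], 0.72)]
top end_stop [([256.9, 251.3], 0.51)]
```

View pics/scene0.png

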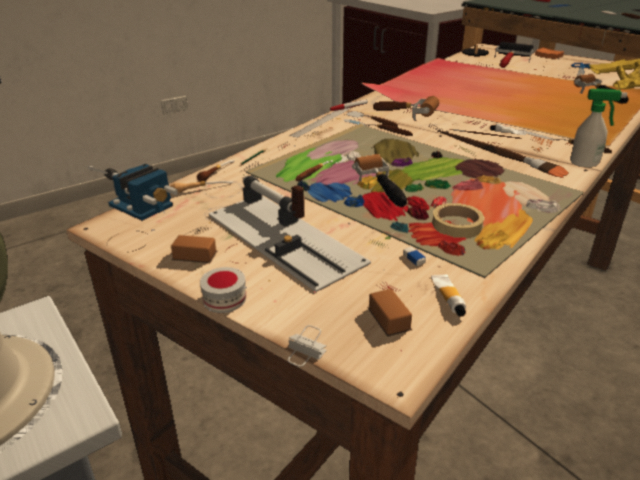

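View pics/top0.png

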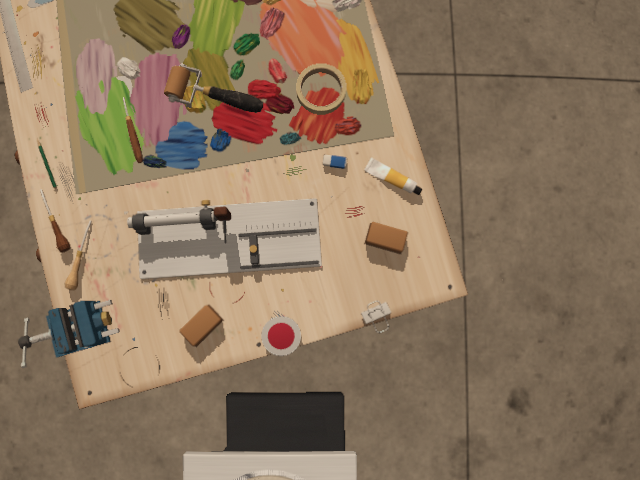

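```bash
python3 - <<'E'
from h import *
for c in('scene','top'):
    m=camera_model(c);print(c,m['fx'],m['dist_coeffs'],np.round(m['cam_to_world'],3).tolist())
f=lambda a:np.round(a,1).tolist()
print('gauge',f(onz('top',(245.6,215.8),0)),'grip',f(onz('top',(226.5,211.4),78)),f(onz('scene',(300,192.1),78)))
print('ptr',f(onz('top',(226.4,239.5),46)),f(onz('scene',(276.2,218.7),46)))
print('lane',f(onz('top',(277.2,247.9),6)),'stop',f(onz('top',(256.9,251.3),0)),f(onz('scene',(290.9,253.4),0)))
print('blk',f(onz('top',(384.2,241.3),0)),f(onz('scene',(389.6,318.9),0)),f(onz('scene',(194.2,256.1),0)))
E
```

```text
scene 553.871835270657 [0.04041024 0.         0.         0.         0.        ] [[0.8, 0.314, -0.512, 70.091], [-0.6, 0.412, -0.686, -683.663], [-0.005, 0.855, 0.518, 553.25], [0.0, 0.0, 0.0, 1.0]]
top 613.3565068564579 [-0.1581446  0.         0.         0.         0.       ] [[-0.008, 0.994, -0.113, 399.255], [-1.0, -0.006, 0.012, -73.952], [0.011, 0.113, 0.993, 1133.419], [0.0, 0.0, 0.0, 1.0]]
gauge [588.8, 42.3, 0.0] grip [583.8, 67.8, 78.0] [592.4, 82.5, 78.0]
ptr [538.4, 71.8, 46.0] [531.5, 73.2, 46.0]
lane [527.2, -17.3, 6.0] stop [521.8, 20.8, 0.0] [525.9, 19.7, 0.0]
blk [539.0, -216.6, 0.0] [544.0, -221.3, 0.0] [383.1, 117.8, 0.0]
```

The look-alikes are brown blocks at top (201,326), scene (194,250), and at top (386,237), scene (390,312). The second is farther to the robot's right (y about -217, against +118), so it's the one meant. I'll confirm it in a crop and measure the details.

```bash
python3 - <<'E'
from h import *
im=cv2.imread('pics/top0.png')
a=cv2.resize(im[190:290,130:330],None,fx=4,fy=4,interpolation=cv2.INTER_CUBIC);
b=cv2.resize(im[205:275,345:430],None,fx=4,fy=4,interpolation=cv2.INTER_CUBIC)
o=np.zeros((600,800,3),np.uint8);o[:400]=a;
cv2.imwrite('pics/c1.png',a);cv2.imwrite('pics/c2.png',b)
d=np.load('top0.npy');P=cloud('top',d)
# table plane check
print('table z',np.nanmedian(P[300:310,240:255,2]),P[240,340])
def rect(mask):
    pts=P[mask][:,:2];r=cv2.minAreaRect(pts.astype(np.float32));return r,cv2.boxPoints(r).round(1).tolist(),len(pts)
v,u=np.mgrid[:480,:640]
m=(u>355)&(u<420)&(v>215)&(v<262)&(d>0)&(P[...,2]>22)&(P[...,2]<40)
print('block',rect(m),np.median(P[m],0))
m=(u>135)&(u<330)&(v>190)&(v<290)&(d>0)&(P[...,2]>3.5)&(P[...,2]<9)
print('bed',rect(m))
m=(u>235)&(u<275)&(v>230)&(v<275)&(d>0)&(P[...,2]>22)&(P[...,2]<32)
print('stop',rect(m))
m=(u>195)&(u<240)&(v>195)&(v<230)&(d>0)&(P[...,2]>85)
print('grip',rect(m),np.median(P[m],0))
E
```

```text
table z 0.6747143492177656 [ 5.42047074e+02 -1.33989034e+02 -4.89715259e-01]
block (((544.3854370117188, -218.58792114257812), (70.38690948486328, 40.44686508178711), 73.43973541259766), [[515.0, -246.60000610351562], [553.7000122070312, -258.1000061035156], [573.7999877929688, -190.60000610351562], [535.0, -179.10000610351562]], 842) [ 543.37427224 -218.12633336   30.42531246]
bed (((544.0302734375, 67.73226165771484), (362.9551086425781, 185.18699645996094), 89.75126647949219), [[450.6000061035156, -113.30000305175781], [635.7999877929688, -114.0999984741211], [637.4000244140625, 248.8000030517578], [452.20001220703125, 249.60000610351562]], 8748)
stop (((523.36767578125, 25.222320556640625), (52.24978256225586, 14.378177642822266), 3.7956457138061523), [[496.79998779296875, 30.700000762939453], [497.79998779296875, 16.299999237060547], [549.9000244140625, 19.799999237060547], [549.0, 34.099998474121094]], 179)
grip (((581.6513671875, 77.52342224121094), (15.280475616455078, 24.14342498779297), 0.9998084306716919), [[573.7999877929688, 89.5], [574.2000122070312, 65.30000305175781], [589.5, 65.5999984741211], [589.0999755859375, 89.69999694824219]], 132) [581.13214971  76.75883195  94.2962931 ]
```

```bash
python3 - <<'E'
from h import *
im=cv2.imread('pics/scene0.png')
cv2.imwrite('pics/c3.png',cv2.resize(im[165:300,195:395],None,fx=4,fy=4,interpolation=cv2.INTER_CUBIC))
for t in('block',):
    for c in('top','scene'):
        for r in masks_of(c,t): print(c,r['centre'],r['p'],r['region'].sum())
E
```

```text
top [202.5, 322.7] 0.75 993
top [386.8, 241.8] 0.62 947
scene [391.4, 312.5] 0.56 1429
```

View pics/c1.png

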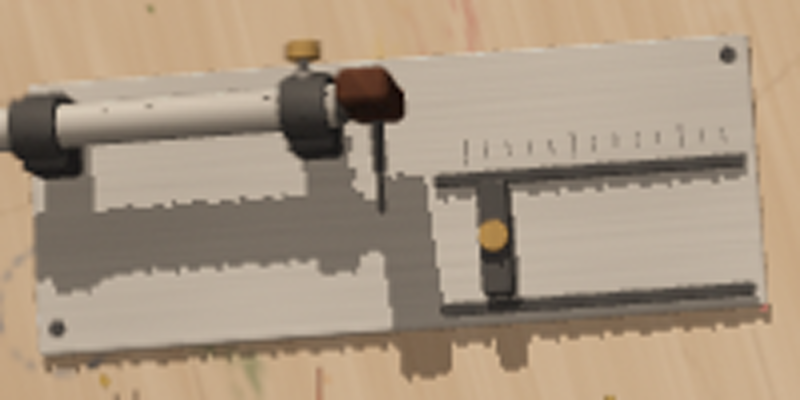

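View pics/c2.png

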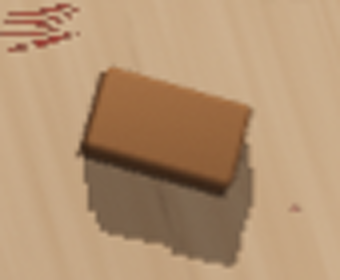

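View pics/c3.png

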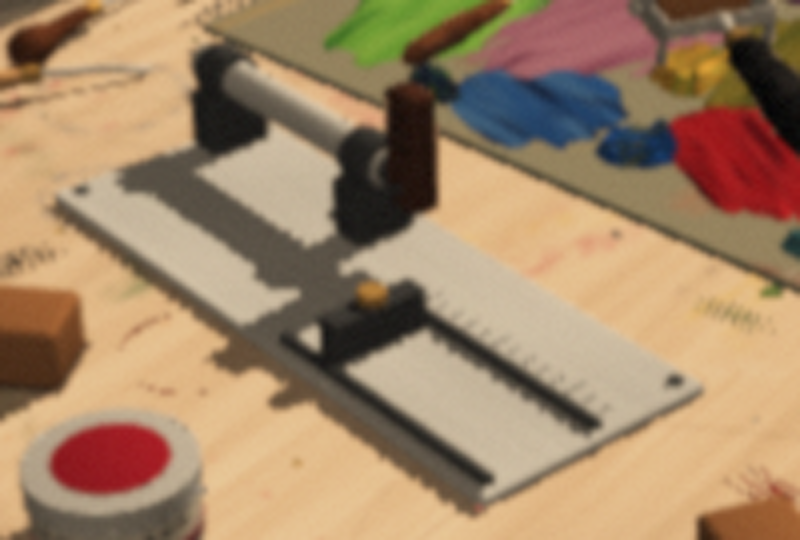

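```bash
python3 - <<'E'
from h import *
f=lambda a:np.round(a,1).tolist()
c=lambda x,y:(130+(x+.5)/4-.5,190+(y+.5)/4-.5)
# pts: crop px, z, gauge xy
L=[((436,180),11,(-10,-32)),((745,160),11,(135,-32)),((442,309),11,(-10,-92)),((755,289),11,(135,-92)),
((748,36),6,(140,28)),((765,305),6,(140,-100)),((45,354),6,(-200,-100)),((30,85),6,(-200,28))]
W=np.array([onz('top',c(*p),z)[:2] for p,z,_ in L]);G=np.array([g for *_,g in L],float)
def fit(W,G):
    w=W-W.mean(0);g=G-G.mean(0)
    th=np.arctan2((g[:,0]*w[:,1]-g[:,1]*w[:,0]).sum(),(g*w).sum())
    R=np.array([[np.cos(th),-np.sin(th)],[np.sin(th),np.cos(th)]]);t=W.mean(0)-R@G.mean(0)
    return th,R,t
th,R,t=fit(W,G)
print(np.degrees(th),t);print((W-(G@R.T+t)).round(1).tolist())
th,R,t=fit(W[:7],G[:7]);print(np.degrees(th),t)
print('grip in gauge',R.T@(np.array([581.4,77.2])-t),'stop',R.T@(np.array([523.4,25.2])-t),'block',R.T@(np.array([544.4,-218.6])-t))
# stop face px: crop right top edge
for p in((509,180),(517,298)): print('stopface',R.T@(onz('top',c(*p),28)[:2]-t))
for p in((380,212),): print('ptr',R.T@(onz('top',c(*p),46)[:2]-t))
d=np.load('top0.npy');P=cloud('top',d);v,u=np.mgrid[:480,:640]
g=(P[...,:2]-t)@R
m=(d>0)&(abs(g[...,1]+62)<20)&(g[...,0]>-20)&(g[...,0]<60)&(P[...,2]>22)&(P[...,2]<31)
print('stop depth x',np.percentile(g[m][:,0],[2,50,98]),P[m][:,2].mean())
m=(d>0)&(abs(g[...,1]+62)<24)&(g[...,0]>50)&(g[...,0]<130);print('lane z',np.median(P[m][:,2]))
m=(u>355)&(u<420)&(v>215)&(v<262)&(d>0)&(P[...,2]>22)
hb=cv2.minAreaRect(g[m].astype(np.float32));print('block gauge',hb)
E
```

```text
-86.4575872529668 [583.98039247  46.50401245]
[[0.4, -0.6], [-0.2, 1.2], [0.5, -0.1], [-0.2, 0.8], [-1.1, 0.6], [0.5, 1.6], [0.5, -3.0], [-0.5, -0.5]]
-86.49759175191231 [584.08114821  46.5351421 ]
grip in gauge [-30.77137571  -0.80280916] stop [ 17.58825174 -61.87118423] block [262.21579015 -55.80426954]
stopface [ 25.72278215 -36.44064084]
stopface [ 26.21057693 -90.44055738]
ptr [-31.47884802 -49.4523683 ]
stop depth x [10.50144732 18.12667447 24.51251489] 27.82601975932077
lane z 6.720356307437214
block gauge ((262.202880859375, -55.81809616088867), (40.44683074951172, 70.38690185546875), 69.93728637695312)
```

The crop confirms the rightmost block at top (386,237). It is a plain brown block on bare table. The gauge is at (584, 46.5) with yaw -86.5°, and the stop face is at gauge x of about 25. Moving above the block now: 18 rows of about (1.954, -3.926) cm, turning -85° in total.

```bash
python3 -m crank '{"dp":[[1.95,-3.93,0],[1.95,-3.93,0],[1.95,-3.93,0],[1.95,-3.93,0],[1.95,-3.93,0],[1.95,-3.93,0],[1.95,-3.93,0],[1.95,-3.93,0],[1.95,-3.93,0]],"delta_rot":[[0,0,-4.72],[0,0,-4.72],[0,0,-4.72],[0,0,-4.72],[0,0,-4.72],[0,0,-4.72],[0,0,-4.72],[0,0,-4.72],[0,0,-4.72]],"claw":[0,0,0,0,0,0,0,0,0]}' 30
python3 -m crank '{"dp":[[1.95,-3.93,0],[1.95,-3.93,0],[1.95,-3.93,0],[1.95,-3.93,0],[1.95,-3.93,0],[1.95,-3.93,-2],[1.95,-3.93,-3],[1.95,-3.93,-3],[1.95,-3.93,-2],[0,0,0]],"delta_rot":[[0,0,-4.72],[0,0,-4.72],[0,0,-4.72],[0,0,-4.72],[0,0,-4.72],[0,0,-4.72],[0,0,-4.72],[0,0,-4.72],[0,0,-4.72],[0,0,0]],"claw":[0,0,0,0,0,0,0,0,0,0]}'
cat > st.py <<'E'
from h import *
from scipy.spatial.transform import Rotation as Ro
s=sense();q=s['ee_rot'];R=Ro.from_quat([q[1],q[2],q[3],q[0]]).as_matrix()
print('t',round(s['time_s'],2),'p',s['eef_pos'].round(1),'yawY',round(np.degrees(np.arctan2(R[1,1],R[0,1])),2),'z',R[:,2].round(3),'F',s['force'].round(1),'w',round(s['grip_width']*85,1),'j',s['joints'].round(2))
th=np.radians(-86.46);G=np.array([[np.cos(th),-np.sin(th)],[np.sin(th),np.cos(th)]]);t=np.array([584.,46.5])
print('gauge',(G.T@(s['eef_pos'][:2]-t)).round(1))
E
python3 st.py
```

```text
time_s: 1.7
eef_pos: [368.7, 132.9, 231.6]
ee_rot: [0.0, 0.531, 0.847, 0.0]
force: [1.1, 0.8, 0.2]
grip_width: 0.998
time_s: 2.7
eef_pos: [541.1, -217.8, 130.7]
ee_rot: [-0.002, 0.803, 0.596, -0.001]
force: [-0.6, 0.8, -0.2]
grip_width: 1.001
t 2.7 p [ 541.1 -217.8  130.7] yawY -16.82 z [-0.004  0.002 -1.   ] F [-0.6  0.8 -0.2] w 85.1 j [-0.58  0.53  1.44 -0.    1.17 -0.29]
gauge [261.1 -59.1]
```

```bash
python3 -m crank '{"dp":[[0.3,-0.1,-4],[0,0,-4],[0,0,-2.5],[0,0,-1.6],[0,0,0],[0,0,0],[0,0,0],[0,0,0],[0,0,0],[0,0,0]],"delta_rot":[[0,0,0],[0,0,0],[0,0,0],[0,0,0],[0,0,0],[0,0,0],[0,0,0],[0,0,0],[0,0,0],[0,0,0]],"claw":[0,0,0,0,150,150,255,255,255,255]}' 25
python3 st.py
```

```text
time_s: 3.7
eef_pos: [545.1, -215.7, 15.4]
ee_rot: [0.001, 0.801, 0.598, 0.0]
force: [-0.1, 1.8, 6.9]
grip_width: 0.464
t 3.7 p [ 545.1 -215.7   15.4] yawY -16.49 z [ 0.002 -0.001 -1.   ] F [-0.1  1.8  6.9] w 39.5 j [-0.58  0.69  1.52  0.    0.93 -0.29]
gauge [259.3 -55. ]
```

```bash
python3 -m crank '{"dp":[[0,0,0],[0,0,0]],"delta_rot":[[0,0,0],[0,0,0]],"claw":[255,255]}'; python3 st.py; python3 - <<'E'
from h import *
im,d=capture('scene');cv2.imwrite('pics/s1.png',cv2.resize(im[220:380,280:480,::-1],None,fx=4,fy=4)[:600])
E
```

```text
time_s: 3.9
eef_pos: [545.1, -215.7, 15.4]
ee_rot: [0.001, 0.801, 0.598, 0.001]
force: [-0.8, 0.6, 7.3]
grip_width: 0.461
t 3.9 p [ 545.1 -215.7   15.4] yawY -16.48 z [ 0.002 -0.001 -1.   ] F [-0.8  0.6  7.3] w 39.2 j [-0.58  0.69  1.52  0.    0.93 -0.29]
gauge [259.3 -55. ]
```

View pics/s1.png

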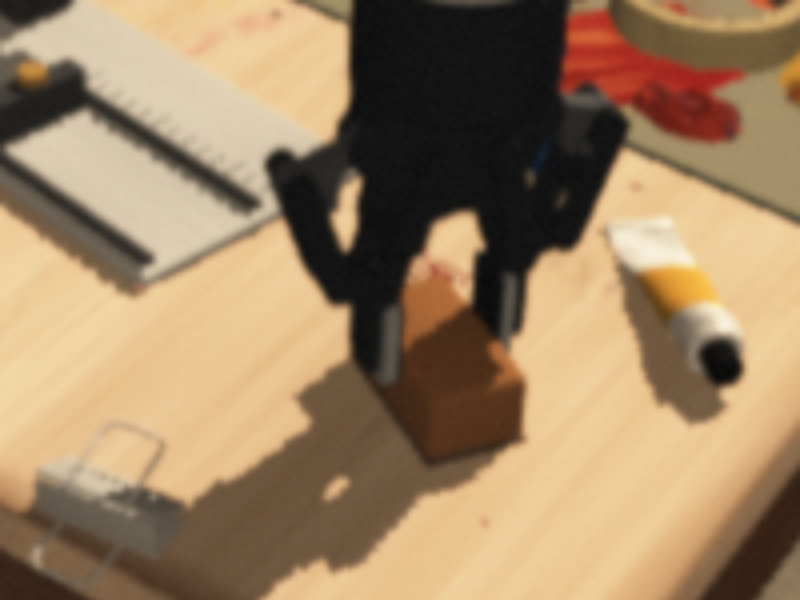

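```bash
python3 -m crank '{"dp":[[0,0,1],[0,0,3],[0,0,4],[0,0,0],[0,0,0]],"delta_rot":[[0,0,0],[0,0,0],[0,0,0],[0,0,0],[0,0,0]],"claw":[255,255,255,255,255]}'; python3 st.py; python3 - <<'E'
from h import *
im,d=capture('scene');cv2.imwrite('pics/s2.png',cv2.resize(im[180:340,280:480,::-1],None,fx=4,fy=4)[:600])
E
```

```text
time_s: 4.45
eef_pos: [544.6, -215.5, 94.9]
ee_rot: [0.001, 0.801, 0.598, 0.0]
force: [-0.3, 0.6, -1.5]
grip_width: 0.462
t 4.45 p [ 544.6 -215.5   94.9] yawY -16.49 z [ 0.001 -0.001 -1.   ] F [-0.3  0.6 -1.5] w 39.3 j [-0.58  0.58  1.48  0.    1.09 -0.29]
gauge [259.  -55.5]
```

View pics/s2.png

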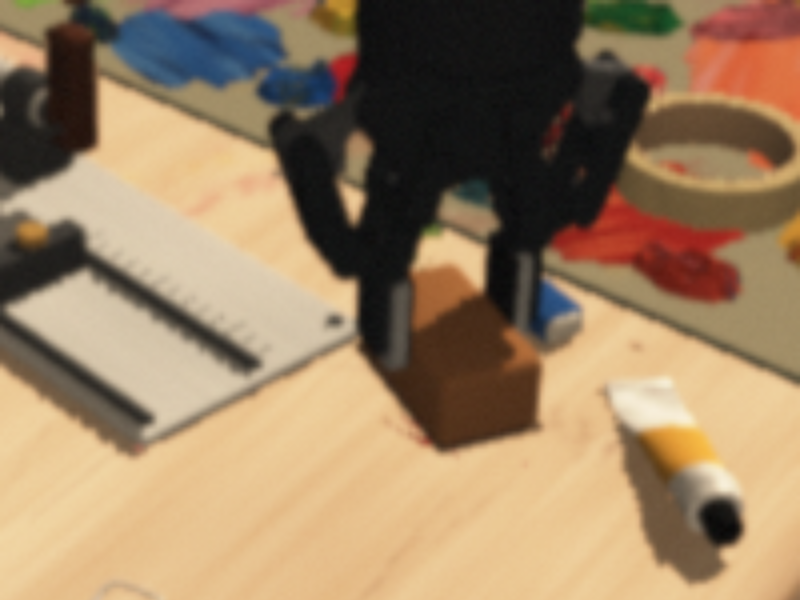

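```bash
python3 -m crank '{"dp":[[-0.3,3.14,0],[-0.3,3.14,0],[-0.3,3.14,0],[-0.3,3.14,0],[-0.3,3.14,0],[-0.3,3.14,0],[0,0,-2],[0,0,-2],[0,0,0],[0,0,0]],"delta_rot":[[0,0,3.34],[0,0,3.34],[0,0,3.34],[0,0,3.34],[0,0,3.34],[0,0,3.34],[0,0,0],[0,0,0],[0,0,0],[0,0,0]],"claw":[255,255,255,255,255,255,255,255,255,255]}'; python3 st.py; python3 - <<'E'
from h import *
im,d=capture('scene');cv2.imwrite('pics/s3.png',cv2.resize(im[180:330,220:420,::-1],None,fx=4,fy=4)[:600])
im,d=capture('top');cv2.imwrite('pics/t3.png',cv2.resize(im[190:290,200:350,::-1],None,fx=5,fy=5))
E
```

```text
time_s: 5.5
eef_pos: [526.0, -27.0, 53.5]
ee_rot: [-0.001, 0.685, 0.729, -0.0]
force: [0.6, 0.1, -0.5]
grip_width: 0.458
t 5.5 p [526.  -27.   53.5] yawY 3.54 z [-0.002  0.    -1.   ] F [ 0.6  0.1 -0.5] w 38.9 j [-0.27  0.53  1.69 -0.    0.92 -0.34]
gauge [ 69.8 -62.4]
```

View pics/s3.png

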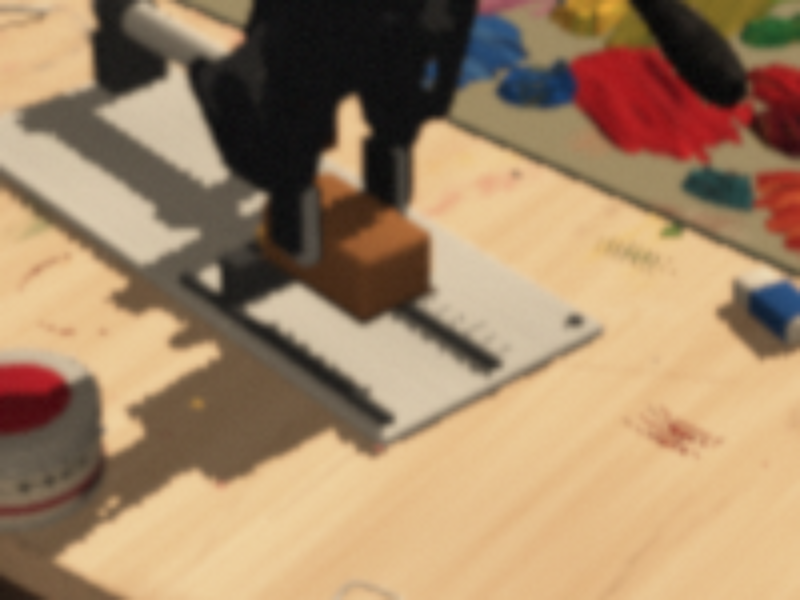

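View pics/t3.png

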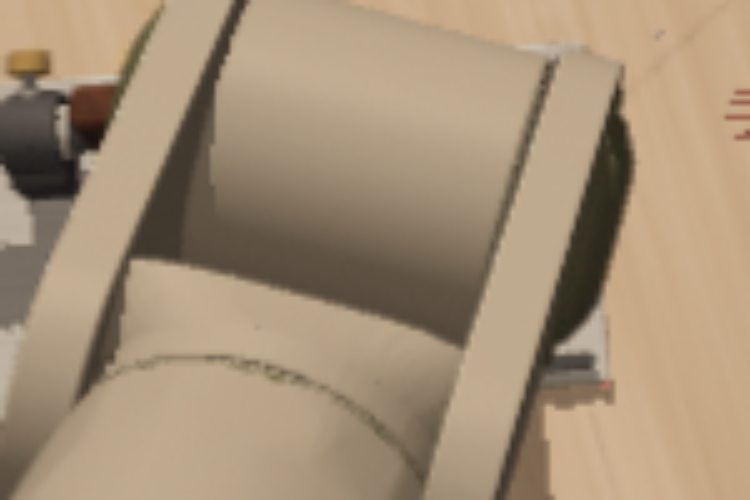

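```bash
python3 -m crank '{"dp":[[0,0,-2],[0,0,-0.9],[0,0,0],[0,0,0]],"delta_rot":[[0,0,0],[0,0,0],[0,0,0],[0,0,0]],"claw":[255,255,255,255]}'; python3 st.py; python3 - <<'E'
from h import *
im,d=capture('scene')
th=np.radians(-86.46);G=np.array([[np.cos(th),-np.sin(th)],[np.sin(th),np.cos(th)]]);t=np.array([584.,46.5])
z0=sense()['eef_pos'][2]-15.4;g=G.T@(sense()['eef_pos'][:2]-t)+[2.8,0.]
im=cv2.resize(im[180:330,220:420,::-1],None,fx=4,fy=4,interpolation=cv2.INTER_CUBIC)
for z in(z0,z0+30):
    q=np.array([[*(G@(g+[a,b])+t),z] for a,b in((-35,-20),(35,-20),(35,20),(-35,20))])
    p=((proj('scene',q)-[220,180]+.5)*4).astype(int);cv2.polylines(im,[p],True,(0,255,0),1)
cv2.imwrite('pics/s4.png',im)
E
```

```text
time_s: 6.0
eef_pos: [526.7, -27.1, 25.4]
ee_rot: [0.0, 0.685, 0.729, 0.0]
force: [-0.7, -0.1, -0.3]
grip_width: 0.46
t 6.0 p [526.7 -27.1  25.4] yawY 3.54 z [ 0. -0. -1.] F [-0.7 -0.1 -0.3] w 39.1 j [-0.27  0.57  1.71  0.    0.86 -0.34]
gauge [ 69.9 -61.8]
```

View pics/s4.png

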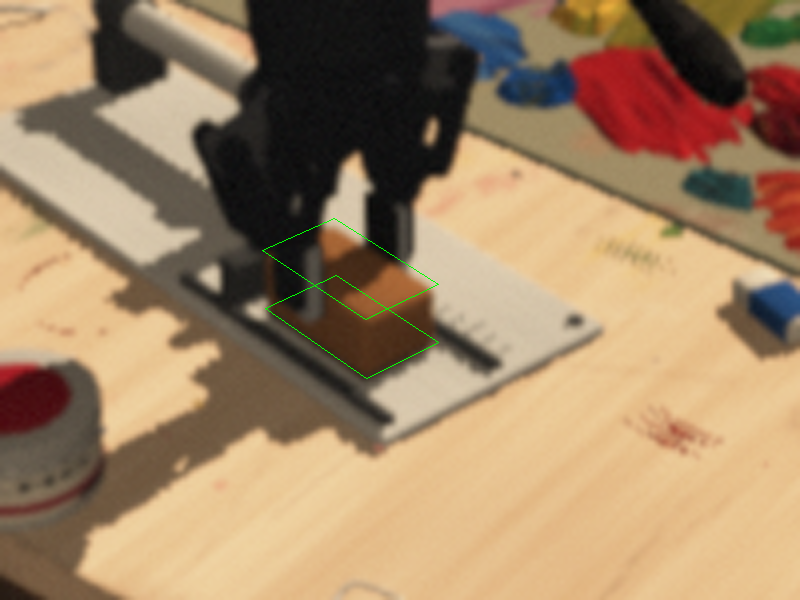

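```bash
python3 -m crank '{"dp":[[0,0,-0.2],[0,0,-0.1],[0,0,0]],"delta_rot":[[0,0,0],[0,0,0],[0,0,0]],"claw":[255,255,255]}'; python3 st.py
python3 -m crank '{"dp":[[-0.02,0.3,0],[-0.02,0.3,0],[-0.02,0.3,0],[0,0,0],[0,0,0]],"delta_rot":[[0,0,0],[0,0,0],[0,0,0],[0,0,0],[0,0,0]],"claw":[255,255,255,255,255]}'; python3 st.py
python3 -m crank '{"dp":[[-0.01,0.2,0],[0,0,0]],"delta_rot":[[0,0,0],[0,0,0]],"claw":[255,255]}'; python3 st.py
```

```text
time_s: 6.35
eef_pos: [526.4, -27.0, 21.9]
ee_rot: [0.0, 0.685, 0.729, 0.0]
force: [-0.8, -0.9, -1.1]
grip_width: 0.462
t 6.35 p [526.4 -27.   21.9] yawY 3.55 z [ 0.  0. -1.] F [-0.8 -0.9 -1.1] w 39.2 j [-0.27  0.58  1.71  0.    0.85 -0.34]
gauge [ 69.8 -62. ]
time_s: 6.85
eef_pos: [525.8, -17.9, 21.9]
ee_rot: [0.0, 0.685, 0.729, -0.0]
force: [0.3, -0.7, -1.8]
grip_width: 0.458
t 6.85 p [525.8 -17.9  21.9] yawY 3.56 z [ 0. -0. -1.] F [ 0.3 -0.7 -1.8] w 38.9 j [-0.26  0.58  1.71 -0.    0.85 -0.32]
gauge [ 60.7 -62.1]
time_s: 7.05
eef_pos: [525.6, -15.8, 21.8]
ee_rot: [-0.0, 0.685, 0.729, -0.0]
force: [0.2, -0.5, -1.2]
grip_width: 0.46
t 7.05 p [525.6 -15.8  21.8] yawY 3.55 z [-0.  0. -1.] F [ 0.2 -0.5 -1.2] w 39.1 j [-0.25  0.58  1.71  0.    0.85 -0.32]
gauge [ 58.6 -62.1]
```

```bash
python3 -m crank '{"dp":[[-0.01,0.1,0],[-0.01,0.1,0],[0,0,0]],"delta_rot":[[0,0,0],[0,0,0],[0,0,0]],"claw":[255,255,255]}'; python3 st.py
python3 -m crank '{"dp":[[-0.01,0.1,0],[-0.01,0.1,0],[0,0,0]],"delta_rot":[[0,0,0],[0,0,0],[0,0,0]],"claw":[255,255,255]}'; python3 st.py
```

```text
time_s: 7.35
eef_pos: [525.5, -14.0, 21.9]
ee_rot: [0.0, 0.685, 0.729, -0.0]
force: [-0.2, -1.8, -1.1]
grip_width: 0.463
t 7.35 p [525.5 -14.   21.9] yawY 3.55 z [ 0. -0. -1.] F [-0.2 -1.8 -1.1] w 39.4 j [-0.25  0.58  1.71 -0.    0.85 -0.31]
gauge [ 56.8 -62.1]
time_s: 7.65
eef_pos: [525.6, -13.9, 22.1]
ee_rot: [0.001, 0.685, 0.729, -0.001]
force: [-1.4, -12.8, 0.3]
grip_width: 0.459
t 7.65 p [525.6 -13.9  22.1] yawY 3.59 z [ 0.001 -0.003 -1.   ] F [ -1.4 -12.8   0.3] w 39.1 j [-0.25  0.58  1.71 -0.    0.85 -0.31]
gauge [ 56.7 -62. ]
```

```bash
python3 -m crank '{"dp":[[0,-0.1,-0.1],[0,0,-0.1],[0,0,0]],"delta_rot":[[0,0,0],[0,0,0],[0,0,0]],"claw":[255,255,255]}'; python3 st.py; python3 - <<'E'
from h import *
im,d=capture('scene')
cv2.imwrite('pics/s5.png',cv2.resize(im[200:300,250:350,::-1],None,fx=6,fy=6,interpolation=cv2.INTER_CUBIC))
E
```

```text
time_s: 7.95
eef_pos: [525.7, -14.0, 21.4]
ee_rot: [0.001, 0.685, 0.729, -0.0]
force: [-7.0, -6.4, 15.2]
grip_width: 0.455
t 7.95 p [525.7 -14.   21.4] yawY 3.57 z [ 0.001 -0.002 -1.   ] F [-7.  -6.4 15.2] w 38.7 j [-0.25  0.58  1.71 -0.    0.85 -0.31]
gauge [ 56.8 -62. ]
```

View pics/s5.png

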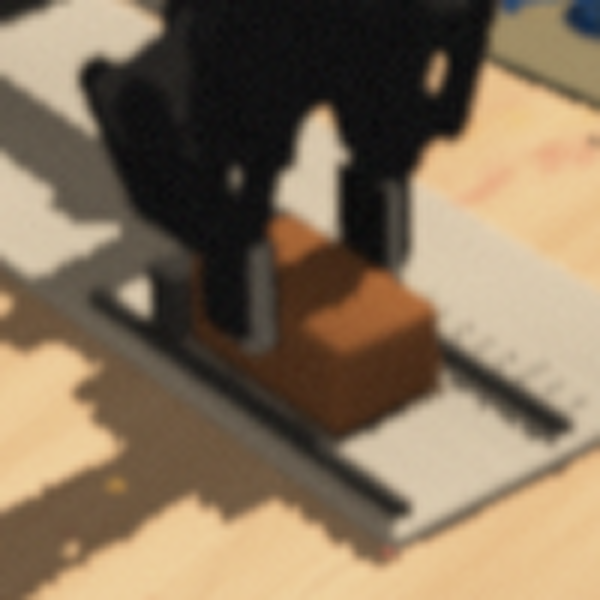

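```bash
python3 -m crank '{"dp":[[0,0,0],[0,0,0],[0,0,0],[0,0,0.5],[0,0,2],[0,0,4],[0,0,4],[0,0,4],[0,0,0]],"delta_rot":[[0,0,0],[0,0,0],[0,0,0],[0,0,0],[0,0,0],[0,0,0],[0,0,0],[0,0,0],[0,0,0]],"claw":[110,85,85,85,85,85,85,85,85]}'; python3 st.py; python3 - <<'E'
from h import *
im,d=capture('scene')
cv2.imwrite('pics/s6.png',cv2.resize(im[180:300,230:370,::-1],None,fx=5,fy=5,interpolation=cv2.INTER_CUBIC))
im,d=capture('top');cv2.imwrite('pics/t6.png',cv2.resize(im[190:290,200:350,::-1],None,fx=5,fy=5))
E
```

```text
time_s: 8.9
eef_pos: [527.5, -13.3, 170.2]
ee_rot: [0.004, 0.685, 0.729, 0.002]
force: [0.2, 0.0, -0.5]
grip_width: 0.665
t 8.9 p [527.5 -13.3 170.2] yawY 3.57 z [ 0.01  -0.002 -1.   ] F [ 0.2  0.  -0.5] w 56.5 j [-0.25  0.37  1.59  0.    1.18 -0.31]
gauge [ 56.2 -60.1]
```

View pics/s6.png

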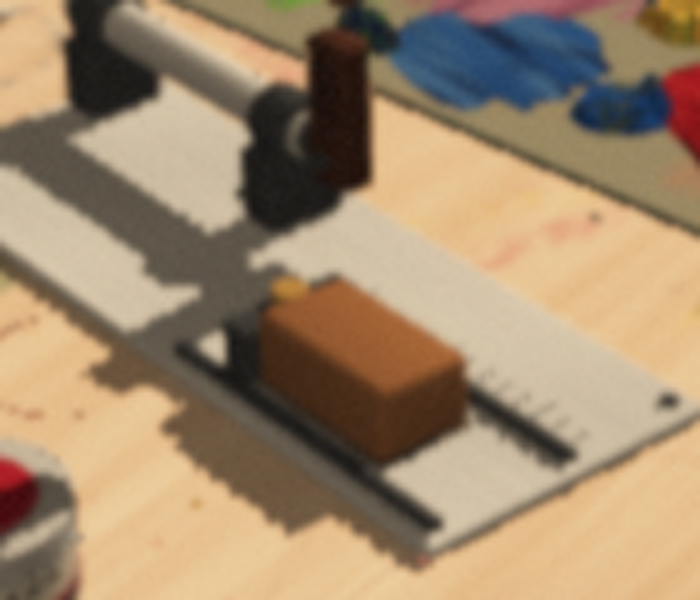

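View pics/t6.png

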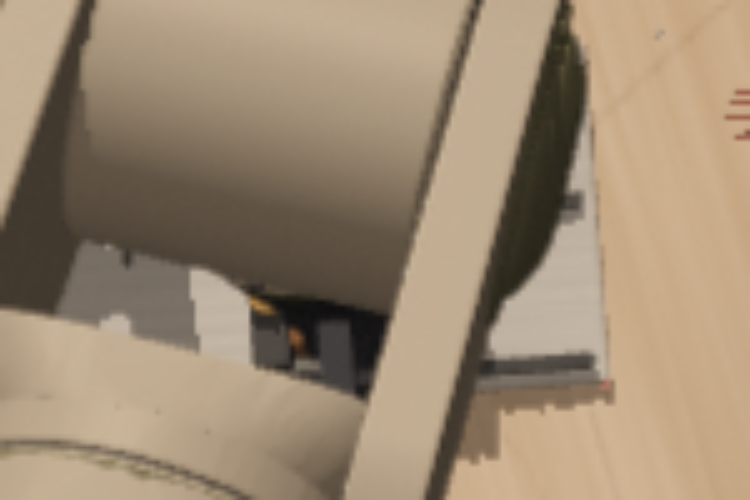

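```bash
python3 -m crank '{"dp":[[-2,4.5,0],[-2,4.5,0],[-2,4.5,0],[-2,4.5,0],[-2,4.5,0],[-2,4.5,0],[0,0,0]],"delta_rot":[[0,0,0],[0,0,0],[0,0,0],[0,0,0],[0,0,0],[0,0,0],[0,0,0]],"claw":[85,85,85,85,85,85,85]}'; python3 st.py; python3 - <<'E'
from h import *
G=None
th=np.radians(-86.46);G=np.array([[np.cos(th),-np.sin(th)],[np.sin(th),np.cos(th)]]);t=np.array([584.,46.5])
v,u=np.mgrid[:480,:640]
for c in('top','scene'):
    im,d=capture(c);np.save(c+'7.npy',d);cv2.imwrite(f'pics/{c}7full.png',im[...,::-1])
    P=cloud(c,d);g=(P[...,:2]-t)@G
    m=(d>0)&(abs(g[...,1]+62)<32)&(g[...,0]>24)&(g[...,0]<115)&(P[...,2]>33)&(P[...,2]<40)
    hsv=cv2.cvtColor(im,cv2.COLOR_RGB2HSV);print('z',np.median(P[m][:,2]))
    gg=g[m];r=cv2.minAreaRect(gg.astype(np.float32));print(c,r,cv2.boxPoints(r).round(1).tolist(),m.sum())
    m2=(d>0)&(abs(g[...,1]+62)<15)&(g[...,0]>0)&(g[...,0]<40)&(P[...,2]>23)&(P[...,2]<31);print('stop',np.percentile(g[m2][:,0],[2,98]))
im=cv2.imread('pics/top7full.png');cv2.imwrite('pics/t7.png',cv2.resize(im[190:290,200:350],None,fx=5,fy=5,interpolation=cv2.INTER_CUBIC))
E
```

```text
time_s: 9.7
eef_pos: [402.0, 260.8, 163.4]
ee_rot: [-0.001, 0.683, 0.731, -0.001]
force: [-0.4, -0.6, -0.2]
grip_width: 0.668
t 9.7 p [402.  260.8 163.4] yawY 3.9 z [-0.003 -0.    -1.   ] F [-0.4 -0.6 -0.2] w 56.8 j [0.33 0.28 1.73 0.   1.14 0.26]
gauge [-225.2 -168.5]
z 36.51246924727138
top ((59.45392990112305, -63.249755859375), (69.63433837890625, 40.2475471496582), 0.2568705379962921) [[24.5, -43.29999923706055], [24.700000762939453, -83.5], [94.4000015258789, -83.19999694824219], [94.19999694824219, -43.0]] 762
stop [10.39051206 24.67073576]
z 36.01220288004242
scene ((61.210567474365234, -63.819618225097656), (40.21073532104492, 72.58601379394531), 88.41322326660156) [[24.399999618530273, -82.9000015258789], [96.9000015258789, -84.9000015258789], [98.0, -44.70000076293945], [25.5, -42.70000076293945]] 524
stop [12.616654   18.96699357]
```

View pics/t7.png

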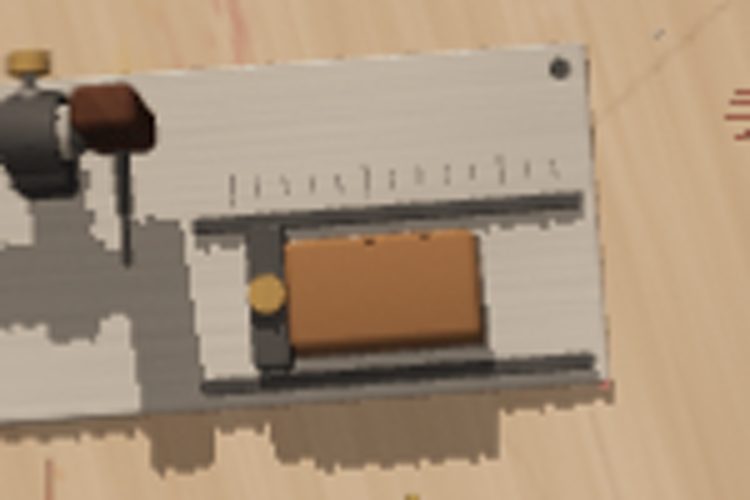

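```bash
python3 -m crank '{"dp":[[3.6,-3.68,0],[3.6,-3.68,0],[3.6,-3.68,0],[3.6,-3.68,0],[3.6,-3.68,0],[0,0,0],[0,0,0]],"delta_rot":[[0,0,-0.35],[0,0,0],[0,0,0],[0,0,0],[0,0,0],[0,0,0],[0,0,0]],"claw":[85,85,85,85,85,85,85]}'; python3 st.py
```

```text
time_s: 10.5
eef_pos: [580.1, 76.0, 163.5]
ee_rot: [-0.001, 0.688, 0.725, -0.001]
force: [-0.6, 1.2, 0.2]
grip_width: 0.666
t 10.5 p [580.1  76.  163.5] yawY 2.99 z [-0.002  0.    -1.   ] F [-0.6  1.2  0.2] w 56.6 j [-0.07  0.5   1.4  -0.    1.24 -0.12]
gauge [-29.7  -2. ]
```

```bash
python3 -m crank '{"dp":[[0.15,0.07,-4],[0,0,-3],[0,0,-2],[0,0,-1.3],[0,0,0],[0,0,0]],"delta_rot":[[0,0,0.5],[0,0,0],[0,0,0],[0,0,0],[0,0,0],[0,0,0]],"claw":[85,85,85,85,85,85]}'; python3 st.py;  python3 - <<'E'
from h import *
im,d=capture('scene')
cv2.imwrite('pics/s8.png',cv2.resize(im[130:270,230:390,::-1],None,fx=4,fy=4,interpolation=cv2.INTER_CUBIC))
E
```

```text
time_s: 11.1
eef_pos: [581.8, 79.1, 62.7]
ee_rot: [0.0, 0.684, 0.73, 0.0]
force: [-0.0, -0.1, -0.0]
grip_width: 0.669
t 11.1 p [581.8  79.1  62.7] yawY 3.71 z [ 0.001 -0.    -1.   ] F [-0.  -0.1 -0. ] w 56.8 j [-0.06  0.62  1.49  0.    1.02 -0.13]
gauge [-32.7  -0.1]
```

View pics/s8.png

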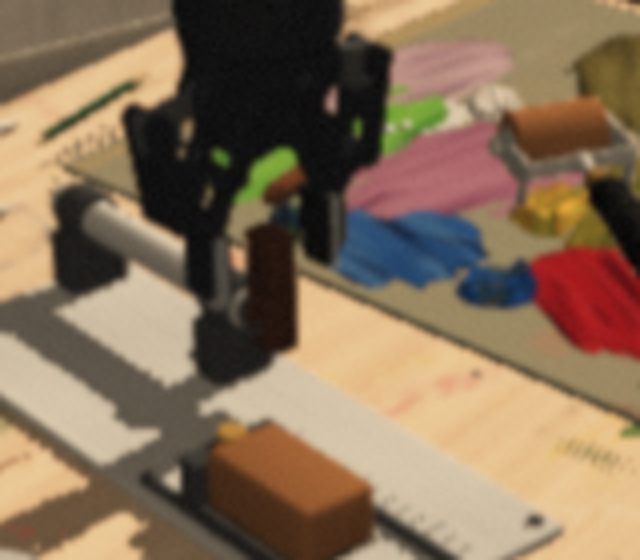

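```bash
python3 -m crank '{"dp":[[0,-0.25,-0.2],[0,0,0],[0,0,0],[0,0,0],[0,0,0],[0,0,0],[0,0,0],[0,0,0]],"delta_rot":[[0,0,0],[0,0,0],[0,0,0],[0,0,0],[0,0,0],[0,0,0],[0,0,0],[0,0,0]],"claw":[85,150,200,255,255,255,255,255]}' 60; python3 st.py
```

```text
time_s: 11.95
eef_pos: [583.0, 76.5, 60.4]
ee_rot: [0.001, 0.684, 0.73, 0.001]
force: [8.0, 1.2, -2.1]
grip_width: 0.178
t 11.95 p [583.   76.5  60.4] yawY 3.69 z [ 0.004  0.    -1.   ] F [ 8.   1.2 -2.1] w 15.1 j [-0.07  0.63  1.5   0.    1.02 -0.13]
gauge [-30.    0.9]
```

```bash
python3 -m crank '{"dp":[[0.05,-0.7,0],[0.09,-1.5,0],[0.09,-1.5,0],[0.09,-1.5,0],[0.09,-1.5,0],[0.09,-1.5,0],[0.09,-1.5,0],[0.09,-1.5,0],[0,0,0],[0,0,0]],"delta_rot":[[0,0,0],[0,0,0],[0,0,0],[0,0,0],[0,0,0],[0,0,0],[0,0,0],[0,0,0],[0,0,0],[0,0,0]],"claw":[255,255,255,255,255,255,255,255,255,255]}'; python3 st.py;  python3 - <<'E'
from h import *
im,d=capture('scene');np.save('scene9.npy',d);cv2.imwrite('pics/s9full.png',im[...,::-1])
cv2.imwrite('pics/s9.png',cv2.resize(im[170:290,250:390,::-1],None,fx=5,fy=5,interpolation=cv2.INTER_CUBIC))
print(pinpoint('scene','pointer_tip'))
im,d=capture('top');cv2.imwrite('pics/t9.png',cv2.resize(im[190:290,200:350,::-1],None,fx=5,fy=5))
E
```

```text
time_s: 12.95
eef_pos: [590.2, -34.5, 60.4]
ee_rot: [0.001, 0.684, 0.729, 0.002]
force: [11.7, 8.8, -1.9]
grip_width: 0.176
t 12.95 p [590.2 -34.5  60.4] yawY 3.67 z [ 0.005  0.002 -1.   ] F [11.7  8.8 -1.9] w 14.9 j [-0.26  0.63  1.49  0.    1.02 -0.32]
gauge [81.3  1.1]
[{'centre': [318.8, 240.3], 'p': 0.61}, {'centre': [289.2, 254.4], 'p': 0.31}]
```

View pics/s9.png

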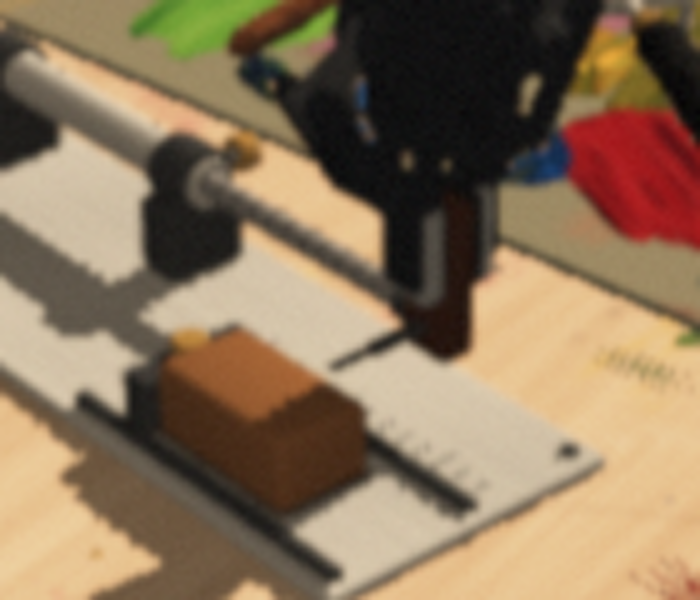

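View pics/t9.png

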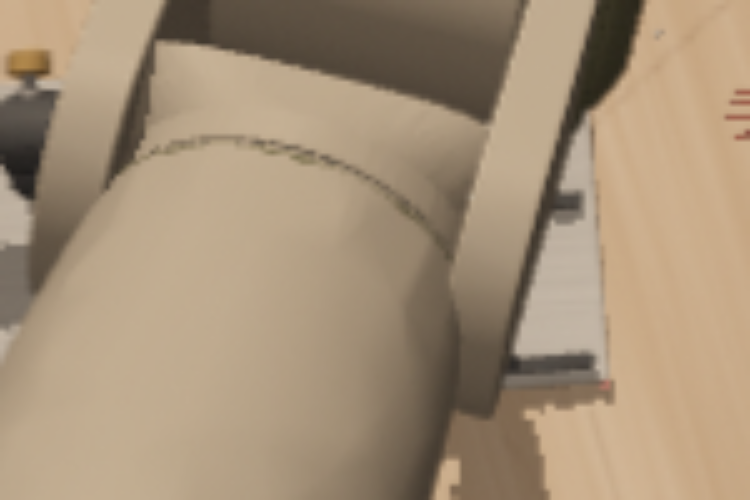

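```bash
cat > m.py <<'E'
from h import *
import sys
th=np.radians(-86.46);G=np.array([[np.cos(th),-np.sin(th)],[np.sin(th),np.cos(th)]]);t=np.array([584.,46.5])
f=lambda p,z:(G.T@(onz('scene',p,z)[:2]-t)).round(1)
print('tip net',f((318.8,240.3),46),'tip eye',f((317,243.2),46), 'bar at grip',f((333,235.5),46))
c=lambda x,y:(250+(x+.5)/5-.5,170+(y+.5)/5-.5)
# block top corners free end, stop
print('free top corners',f(c(366,405),36),f(c(275,448),36),'free bottom',f(c(364,472),6),f(c(285,512),6))
print('strip ends',f(c(475,510),11),f(c(345,577),11),'bed corner',f(c(602,462),6))
E
python3 m.py; python3 - <<'E'
import cv2
im=cv2.imread('pics/s9full.png');cv2.imwrite('pics/s9b.png',cv2.resize(im[225:275,275:345],None,fx=10,fy=10,interpolation=cv2.INTER_CUBIC))
E
```

```text
tip net [ 78.3 -39.7] tip eye [ 83.4 -48.1] bar at grip [ 82.5 -10.8]
free top corners [ 95.7 -45.6] [ 95.7 -85.5] free bottom [ 92.6 -44.1] [ 93.2 -79.9]
strip ends [139.7 -35.1] [139.8 -92.5] bed corner [142.3  22.7]
```

View pics/s9b.png

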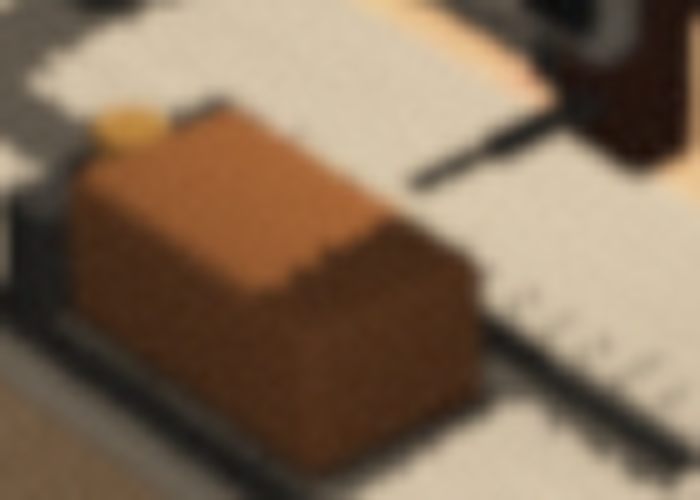

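```bash
python3 -m crank '{"dp":[[0.1,-0.7,0],[0.1,-0.7,0],[0,0,0],[0,0,0],[0,0,0]],"delta_rot":[[0,0,0],[0,0,0],[0,0,0],[0,0,0],[0,0,0]],"claw":[255,255,255,255,255]}'; python3 st.py;  python3 - <<'E'
from h import *
im,d=capture('scene');cv2.imwrite('pics/s10full.png',im[...,::-1])
cv2.imwrite('pics/s10.png',cv2.resize(im[215:275,275:355,::-1],None,fx=10,fy=10,interpolation=cv2.INTER_CUBIC))
E
```

```text
time_s: 13.6
eef_pos: [591.1, -47.9, 60.4]
ee_rot: [-0.0, 0.684, 0.73, 0.001]
force: [3.8, 9.1, 2.6]
grip_width: 0.179
t 13.6 p [591.1 -47.9  60.4] yawY 3.71 z [ 0.002  0.002 -1.   ] F [3.8 9.1 2.6] w 15.2 j [-0.28  0.64  1.48  0.    1.03 -0.35]
gauge [94.7  1.2]
```

View pics/s10.png

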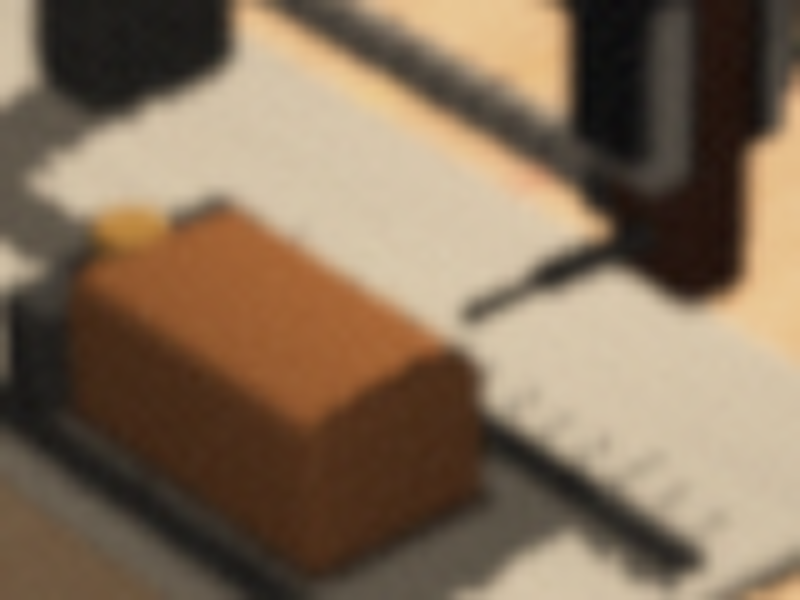

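```bash
python3 - <<'E'
from h import *
th=np.radians(-86.46);G=np.array([[np.cos(th),-np.sin(th)],[np.sin(th),np.cos(th)]]);t=np.array([584.,46.5])
f=lambda p,z:(G.T@(onz('scene',p,z)[:2]-t)).round(1)
c=lambda x,y:(275+(x+.5)/10-.5,215+(y+.5)/10-.5)
print('tip',f(c(470,315),46),'bar',f(c(560,270),46))
print('top near',f(c(315,418),36),'top far',f(c(474,350),36),'bot near',f(c(318,572),6),'bot far',f(c(482,492),6))
im=cv2.imread('pics/s10.png')
def L(a,b,z,col):
    q=np.array([[*(G@np.array(p)+t),z] for p in(a,b)]);p=((proj('scene',q)-[275,215]+.5)*10).astype(int);cv2.line(im,p[0].tolist(),p[1].tolist(),col,1)
for X,col in((94.7,(0,255,0)),(96.5,(255,255,0))):
    L((X,-50),(X,-10),46,col);L((X,-83.5),(X,-43.2),36,col);L((X,-83.5),(X,-43.2),6,col);L((X,-83.5),(X,-83.5),6,col)
cv2.imwrite('pics/s11.png',im)
E
```

```text
tip [ 95.3 -48. ] bar [ 94.5 -27.1]
top near [ 90.7 -78.3] top far [ 92.3 -44.6] bot near [ 92.4 -79.8] bot far [ 92.5 -43.1]
```

View pics/s11.png

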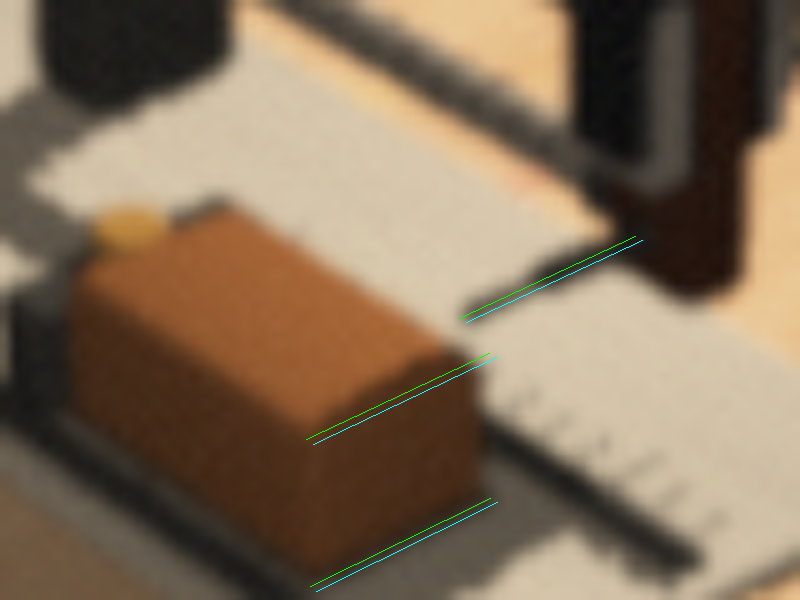

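The scene view suggests the block's end may be 1–2 mm short of the pointer. To settle it I'll take sub-pixel edges in the unobstructed top picture, which has almost no parallax at the block's free end.

```bash
python3 - <<'E'
from h import *
from scipy.ndimage import map_coordinates
th=np.radians(-86.46);G=np.array([[np.cos(th),-np.sin(th)],[np.sin(th),np.cos(th)]]);t=np.array([584.,46.5])
def prof(cam,img,xs,ys,z):
    q=np.array([[*(G@np.array([x,y])+t),z] for y in ys for x in xs]);p=proj(cam,q)
    return np.stack([map_coordinates(img[...,k].astype(float),[p[:,1],p[:,0]],order=1).reshape(len(ys),-1).mean(0) for k in range(3)],-1)
im=cv2.imread('pics/top7full.png')
def show(n,xs,ys,z):
    a=prof('top',im,xs,ys,z);print(n);print([(float(x),*map(int,r)) for x,r in zip(xs,a)])
show('block end z36',np.arange(88,102,1.),np.linspace(-78,-50,15),36)
show('strip up end z11',np.arange(129,142,1.),np.linspace(-34,-30,5),11)
show('strip lo end',np.arange(129,142,1.),np.linspace(-94,-90,5),11)
show('bed end z6',np.arange(134,146,1.),np.linspace(-80,20,30),6)
show('pointer z46',np.arange(-38,-22,1.),np.linspace(-46,-20,15),46)
show('strip up start',np.arange(-16,-4,1.),np.linspace(-34,-30,5),11)
E
```

```text
block end z36
[(88.0, 61, 100, 148), (89.0, 61, 100, 148), (90.0, 60, 99, 147), (91.0, 58, 95, 143), (92.0, 54, 88, 133), (93.0, 50, 80, 119), (94.0, 54, 75, 103), (95.0, 76, 92, 109), (96.0, 112, 127, 141), (97.0, 142, 158, 171), (98.0, 157, 173, 186), (99.0, 159, 175, 188), (100.0, 159, 175, 188), (101.0, 159, 174, 188)]
strip up end z11
[(129.0, 68, 74, 80), (130.0, 67, 74, 80), (131.0, 69, 76, 83), (132.0, 72, 79, 86), (133.0, 89, 98, 108), (134.0, 108, 121, 132), (135.0, 135, 150, 162), (136.0, 158, 175, 188), (137.0, 154, 171, 185), (138.0, 145, 164, 180), (139.0, 124, 149, 171), (140.0, 117, 146, 174), (141.0, 127, 161, 191)]
strip lo end
[(129.0, 64, 69, 76), (130.0, 64, 69, 75), (131.0, 64, 70, 76), (132.0, 69, 76, 82), (133.0, 82, 91, 99), (134.0, 104, 116, 126), (135.0, 136, 151, 163), (136.0, 152, 168, 181), (137.0, 160, 176, 189), (138.0, 150, 169, 185), (139.0, 135, 157, 177), (140.0, 137, 165, 189), (141.0, 141, 173, 202)]
bed end z6
[(134.0, 153, 169, 182), (135.0, 156, 172, 185), (136.0, 158, 174, 187), (137.0, 154, 171, 184), (138.0, 143, 161, 177), (139.0, 127, 149, 169), (140.0, 123, 152, 178), (141.0, 132, 165, 194), (142.0, 136, 170, 200), (143.0, 136, 170, 200), (144.0, 136, 170, 200), (145.0, 136, 170, 200)]
pointer z46
[(-38.0, 147, 163, 176), (-37.0, 149, 165, 178), (-36.0, 149, 164, 177), (-35.0, 145, 161, 173), (-34.0, 129, 142, 154), (-33.0, 97, 108, 117), (-32.0, 67, 75, 82), (-31.0, 49, 54, 60), (-30.0, 47, 51, 56), (-29.0, 70, 77, 85), (-28.0, 95, 106, 115), (-27.0, 112, 125, 136), (-26.0, 126, 140, 151), (-25.0, 130, 144, 156), (-24.0, 130, 143, 155), (-23.0, 126, 140, 152)]
strip up start
[(-16.0, 99, 110, 119), (-15.0, 119, 133, 144), (-14.0, 140, 156, 168), (-13.0, 152, 168, 181), (-12.0, 149, 165, 178), (-11.0, 125, 138, 150), (-10.0, 99, 110, 120), (-9.0, 74, 81, 89), (-8.0, 64, 70, 77), (-7.0, 61, 67, 74), (-6.0, 62, 68, 74), (-5.0, 63, 69, 76)]
```

```bash
python3 -m crank '{"dp":[[0,-0.07,0],[0,0,0],[0,0,0],[0,0,0],[0,0,0]],"delta_rot":[[0,0,0],[0,0,0],[0,0,0],[0,0,0],[0,0,0]],"claw":[255,255,255,255,255]}'; python3 st.py;  python3 - <<'E'
from h import *
im,d=capture('scene');cv2.imwrite('pics/s12.png',cv2.resize(im[170:290,250:390,::-1],None,fx=5,fy=5,interpolation=cv2.INTER_CUBIC))
th=np.radians(-86.46);G=np.array([[np.cos(th),-np.sin(th)],[np.sin(th),np.cos(th)]]);t=np.array([584.,46.5])
P=cloud('scene',d);g=(P[...,:2]-t)@G
m=(d>0)&(abs(g[...,1]+30)<12)&(g[...,0]>70)&(g[...,0]<120)&(P[...,2]>42)&(P[...,2]<51)
print('ptr depth',m.sum(),np.median(g[m],0),np.percentile(g[m][:,0],[5,95]) if m.any() else '')
m=(d>0)&(abs(g[...,1]+62)<16)&(g[...,0]>85)&(g[...,0]<105)&(P[...,2]>12)&(P[...,2]<30)
print('end face depth',m.sum(),np.median(g[m],0),np.percentile(g[m][:,0],[10,90]))
E
```

```text
time_s: 14.15
eef_pos: [591.1, -48.6, 60.4]
ee_rot: [-0.0, 0.684, 0.73, 0.001]
force: [4.4, 9.2, 1.9]
grip_width: 0.178
t 14.15 p [591.1 -48.6  60.4] yawY 3.72 z [ 0.002  0.002 -1.   ] F [4.4 9.2 1.9] w 15.1 j [-0.28  0.64  1.48  0.    1.03 -0.35]
gauge [95.3  1.2]
ptr depth 35 [ 96.39373516 -26.88790092] [93.37060404 99.29672407]
end face depth 131 [ 95.4971157  -63.05706751] [94.22378123 97.02828627]
```

View pics/s12.png

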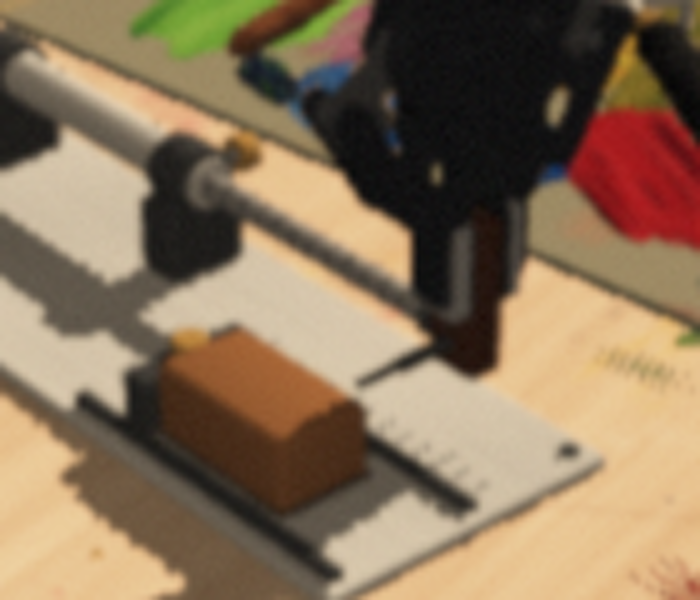

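The pointer now stands at gauge x of about 95.3 by arm travel, against 95–96 for the block's free end. The grip is steady with the spring pulling at 9 N, so I'm handing in.

```bash
python3 -c "
from rig import *
finish_job()"
```

```text
the job is handed in; nothing more can be done
```

The block is in the lane and the job is handed in, with the rod still held where its pointer stands level with the block's free end. It took about 14 s of the 48 s allowed.

- **Block:** I took the rightmost brown block, laid it flat between the guide strips, and pushed it to the end stop until the force rose to about 13 N. I then lowered it onto the bed and let go. The picture after release shows it touching the stop and within 0.3° of the lane's direction.
- **Rod:** I took the wooden grip with 60 N and pulled the rod out about 125 mm. The spring pulls with about 9 N, and the position held steady at the last check.
- **Pointer check:** By arm travel the pointer is at gauge x 95.3 mm. The block's free end is at about 95 mm for the body and 96 mm for the sheet under it, from the top camera with its offset removed.
- **Disagreement:** Depth from the scene camera agrees to about 1 mm, with the end face at 95.5 mm and the pointer at 96.4 mm. Edges I picked by eye in the scene picture put the free end 2–3 mm shorter. I gave those less weight because that view is oblique and its calibration is good to only about 2 mm.
- **Other objects:** I did not move the bystanders or the look-alike block on purpose. I did not check their positions separately at the end.

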